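# Empty the lens hood and centre the lens under the needle

### The arm

A 6-joint arm with a two-finger parallel gripper is mounted at the origin on the work surface. World frame = base frame: x ahead of the robot, y to its left, z up, the work surface at z = 0. Lengths are in mm, angles in rad, forces in N, time in s.
With the tool pointing down it reaches from about 275 to 725 mm from the base axis. Payload 5.6 kg.
Tool frame: the origin (TCP) lies at the very end of the fingers, on their centre line; the grasp point (between the pads) lies 19 mm behind it; z points along the fingers, y is the direction in which the jaws open and shut (so a half turn about z gives the same grasp; the last joint's range is limited). The gripper opens to 85 mm and grips with 20 to 120 N. Pads are 22 mm wide; open, the fingers measure 114 mm over their backs; the gripper's body (76 mm by 85 mm) begins 54 mm behind the grasp point. The pads swing forward as they close: fully open they stand 13 mm farther back than shut.
Start: joints at [-1.045, 0.255, 0.108, 0, -1.424, -0.285], TCP at [131.184, -534.119, 231.283] pointing down, gripper open.
Joint ranges: [-2.95, 2.95], [-1.21, 1.97], [-1.09, 1.5], [-2.87, 1.71], [-2.94, -0.07], [-3.05, 3.05]. Speed limits (rad/s): [2.57, 2.57, 3.14, 3.14, 3.14, 3.14].

### API

Orientations are given as a rotation vector (axis times angle).
In Python, from workcell import bot gives the robot as it stands. The module is installed in compiled form; this text tells all that it offers.
- The arm moves only by the tool move_arm, never from a script. Its arguments are lists of equal length, an entry for each row: "linear": the shift along the tool's x, y, z in mm, a list of three; "twist": the turn, a rotation vector about the tool's x, y, z in degrees, a list of three; "claw": the closure, from 0 (fully open) to 1 (shut). In form: {"linear": [[x, y, z], ...], "twist": [[ax, ay, az], ...], "claw": [claw, ...]}. A call has 1 to 20 rows; each row shifts and turns the commanded pose from where the row before left it, along the tool's axes as they then stand; what a row does not reach is not made up. A row lasts 1/12 s, in which the tool goes at most 41.7 mm and 7.16 degrees, less where a joint would pass 70% of its speed; a pose out of reach is approached as far as the arm can. A call is refused whole if a number of a shift passes 41.7 or a number of a turn 7.16, either way. A call with a gripper value outside its range is refused whole. The fingers move at their own pace and stop on an object; "grip_force" is the grip in N (left out, the last holds). Time passes only in rows, so rows that do not move let the fingers close. It gives the time, the measured TCP pose, the force and the opening at its end, in the units of the state.
- bot.state(): the state, without advancing time (a new reading comes with each control period).
- bot.grab_frame(name): name is "scene" or "side" or "wrist"; returns a dict with "img" (384x512x3 uint8, red, green, blue), "intrinsics" (3x3 intrinsics, pixels), "k1" (the pictures are not rectified: a ray, as slopes to the right and down, at radius r is drawn at 1 + k1 r^2 times it, then the intrinsics apply), "eye" and "orientation" of the camera in the world. Camera axes: x right, y up, looking along -z (the intrinsics and any distortion apply to the point x, -y, -z); pixel columns grow to the right and rows downward; lengths in mm; the calibration is good to about 2 mm. A picture is of the moment at which its call begins. There is no depth.
- bot.close_job(): hands the job in, once; it reports no verdict.
The state is a dict: "time_s": time; "qpos": joint angles; "joint_velocities": joint speeds; "effort": joint torques, N m; "position": TCP position; "ee_rot": TCP orientation; "ft_force": force on the tool from outside, world axes, zero at the start; "wrist_torque": the same for the moment, N m; "grip_width": finger opening in mm.
Only numpy, scipy, OpenCV 4.12 (cv2) and the standard library are available. Lean on these libraries where they do the work, as an engineer would, in place of code of your own. Each camera call takes 0.05 s, during which the arm holds its last target. There are 200 camera calls.

### The job

Three loose rubber feet were dropped into the hood of the projection lens. Pick up the lens and tip them all out into the steel parts tray without spilling any on the bench, then stand the lens upright, hood up, on the base plate of the centring stand so that its centre sits right under the needle, setting it down gently and never bumping the needle. Let go of the lens and leave the bulb, slide mounts and screwdriver where they lie.

Things in the scene. Friction and masses are not known exactly. Their poses are not given: they have to be found in the camera images.
- lens: bright metal projection lens, about 280 g, round about its z: straight grip band 62 mm across from the foot to 46 mm up, then a hood flaring from 47 to 76 mm across at the rim, 76 mm up. The hood is a cup: floor (front glass) 50 mm above the foot, 43 mm across, wall 3 mm, sides flaring 26 degrees. Stands upright at first. Origin at the centre of the foot, z to the mouth
- lens_mouth (a point): centre of the hood's mouth, 76 mm above the lens's foot on its axis
- foot_a: one of three alike black rubber projector feet, round stubs 18 mm across and 12 mm high, lying in the lens hood; origin at the centre of its wide face, z along its axis
- foot_b: one of three alike black rubber projector feet, round stubs 18 mm across and 12 mm high, lying in the lens hood; origin at the centre of its wide face, z along its axis
- foot_c: one of three alike black rubber projector feet, round stubs 18 mm across and 12 mm high, lying in the lens hood; origin at the centre of its wide face, z along its axis
- tray: open dark steel parts tray, 170 x 160 mm (its x and y) and 35 mm high, walls and floor 4 mm, fixed to the bench; origin at the centre of its underside
- stand: fixed centring stand: grey base plate 8 mm thick, along its x from 60 mm before to 115 mm behind its origin, 120 mm wide; an 18 mm post rises 95 mm behind the origin (+x) to 248 mm; an arm 18 mm wide, 212 to 232 mm high, reaches forward from it and carries the needle. Origin on the bench straight under the needle: the lens axis belongs over it
- needle: the stand's fixed thin steel needle (4 mm thick, 12 mm from 80 mm above the tip) hanging straight down from the arm; origin at its tip, 102 mm above the bench, 18 mm above the rim of a lens standing on the base plate; z up
- bulb: frosted halogen bulb lying down, white base 16 x 20 x 14 mm and glass 14 mm in diameter, 46 mm long along x; origin on the bench below its middle; not to be disturbed
- mount_a: grey plastic slide mount, 50 x 50 x 3 mm, lying flat; origin at the centre of its underside; not to be disturbed
- mount_b: a second slide mount like the first; not to be disturbed
- screwdriver: red-handled steel screwdriver lying along its x, about 200 mm long; not to be disturbed

How it is judged (in metres and radians):
On the way, in this order (a step that is already met when the one before it is completed fails the run):
1. the lens is held over the tray, tipped more than 60 degrees (angle between lens's own z axis and vertical above 1.05 rad and horizontal distance between lens_mouth and tray below 0.12 m).
2. all three feet lie in the tray (x of foot_a in the frame of tray between -0.083 and 0.083 m and y of foot_a in the frame of tray between -0.078 and 0.078 m and height (world z) of each of foot_a, foot_b, foot_c below 0.032 m and x of foot_b in the frame of tray between -0.083 and 0.083 m and y of foot_b in the frame of tray between -0.078 and 0.078 m and x of foot_c in the frame of tray between -0.083 and 0.083 m and y of foot_c in the frame of tray between -0.078 and 0.078 m and linear speed of each of foot_a, foot_b, foot_c below 0.03 m/s), for 0.1 s.
At the end, for the whole second after the job is handed in: All three feet lie at rest in the tray; the lens stands still and upright (within 3.4 degrees), hood up, on the stand's base plate, with the centre of its mouth within 8 mm of the needle's axis, released (all of step 2 and angle between lens's own z axis and vertical below 0.06 rad and horizontal distance between lens_mouth and needle below 0.008 m and z of lens in the frame of stand between 0.005 and 0.011 m and linear speed of lens below 0.01 m/s); the robot touches nothing.
It fails at once if a foot is spilled on the bench outside the tray ((height (world z) of foot_a below 0.025 m and horizontal distance between foot_a and tray above 0.13 m) or (height (world z) of foot_b below 0.025 m and horizontal distance between foot_b and tray above 0.13 m) or (height (world z) of foot_c below 0.025 m and horizontal distance between foot_c and tray above 0.13 m)).
It fails at once if the needle is bumped (more than 1.5 N) (contact force between needle and anything else above 1.5 N).
It fails at once if the lens is dropped or banged on the stand (faster than 0.25 m/s within 20 mm of the base plate, or pressed with more than 60 N) (contact force between lens and stand above 60 N or (horizontal distance between lens and stand below 0.06 m and z of lens in the frame of stand below 0.028 m and linear speed of lens above 0.25 m/s)).
It fails at once if a bystander is moved more than 20 mm (distance of any of bulb, mount_a, mount_b, screwdriver from where it was at the start of the episode above 0.02 m).
It also fails if it takes over 72 s, if anything falls off the work surface, if the arm or the gripper's body presses on something with over 40 N, if the wrist force passes 120 N, or if a joint passes its speed limit or range.

## Working session

There is one attempt and no reset: what is moved stays moved. The work goes in short steps, Python scripts to look and compute and a tool call to move; the robot and the scene stay as the last step left them, time stands still between calls to the robot, and variables do not carry over. Pictures are saved under pics/ and viewed, about 8 in all and at most 12, crops included, and the job is handed in when it is done.

Besides the shell and the picture viewer there is one more tool, called after "Request:" as name(argument=value, ...) on one line, values as JSON. move_arm: Moves the arm, as the interface text tells. Its arguments: {"type":"object","properties":{"linear":{"type":"array","items":{"type":"array","items":{"type":"number"}}},"twist":{"type":"array","items":{"type":"array","items":{"type":"number"}}},"claw":{"type":"array","items":{"type":"number"}},"grip_force":{"type":"number"}},"required":["linear","twist","claw"]}

```bash
mkdir -p pics; cat > h.py <<'E'
import numpy as np, cv2
from workcell import bot
from scipy.spatial.transform import Rotation as R
def rot(o):
    o=np.array(o,float)
    return o if o.shape==(3,3) else (R.from_rotvec(o).as_matrix() if o.size==3 else R.from_quat(o).as_matrix())
def grab(n,f):
    d=bot.grab_frame(n); cv2.imwrite('pics/'+f,d['img'][:,:,::-1]); np.save('pics/'+f+'.npy',{k:d[k] for k in d if k!='img'},allow_pickle=True); return d
def load(f): return np.load('pics/'+f+'.npy',allow_pickle=True).item()
def ray(d,u,v):
    K=np.array(d['intrinsics']); p=np.array([(u-K[0,2])/K[0,0],(v-K[1,2])/K[1,1]]); q=p.copy()
    for _ in range(20): q=p/(1+d['k1']*(q@q))
    return np.array(d['eye']),rot(d['orientation'])@np.array([q[0],-q[1],-1])
def atz(d,u,v,z):
    e,r=ray(d,u,v); return e+r*(z-e[2])/r[2]
def proj(d,P):
    K=np.array(d['intrinsics']); c=(np.atleast_2d(P)-np.array(d['eye']))@rot(d['orientation'])
    s=np.c_[c[:,0],-c[:,1]]/-c[:,2:3]; s=s*(1+d['k1']*(s**2).sum(1,keepdims=True))
    return s*[K[0,0],K[1,1]]+[K[0,2],K[1,2]]
E
python3 - <<'E'
from h import *
for n in ['scene','side','wrist']:
    d=grab(n,n+'0.png'); print(n,d['eye'],d['orientation'],d['intrinsics'],d['k1'])
a=[cv2.imread(f'pics/{n}0.png') for n in ['scene','side']]
print(bot.state())
E
```

```text
scene [1157.69736771   73.39144554  845.78636783] [0.47527316 0.53282321 1.64649229] [[416.52444881   0.         251.33907172]
 [  0.         416.52444881 197.06416793]
 [  0.           0.           1.        ]] -0.10299949999343067
side [118.72772923 636.15850895 992.86474452] [ 0.31441472 -0.87850518 -2.34258914] [[496.85719463   0.         250.88086286]
 [  0.         496.85719463 191.43240977]
 [  0.           0.           1.        ]] -0.1800317000653488
wrist [  58.85831331 -551.73337445  371.80785847] [-0.20698919 -0.26859511  1.79655695] [[270.85152502   0.         252.57074587]
 [  0.         270.85152502 188.96628564]
 [  0.           0.           1.        ]] 0.01196125927165283
{'time_s': 0.15, 'qpos': array([-1.04538920e+00,  2.55617643e-01,  1.07329473e-01, -3.30346092e-04,
       -1.42385932e+00, -2.84599281e-01]), 'joint_velocities': array([-0.00075738, -0.00189824,  0.00262518,  0.00185939,  0.0003674 ,
       -0.00031832]), 'effort': array([-9.26334214e-04, -3.86939049e+01,  2.38080794e+01,  5.36667868e+00,
       -4.61602103e-03, -1.40949055e-05]), 'position': array([ 131.13363196, -533.78490873,  230.61464383]), 'ee_rot': array([ 3.77243068e-01, -3.11862620e+00, -2.15277798e-03]), 'ft_force': array([ 0.34863698,  0.12650436, -0.1682206 ]), 'wrist_torque': array([ 0.02939032,  0.03347188, -0.02755863]), 'grip_width': 85.38189920862256}
```

View pics/scene0.png

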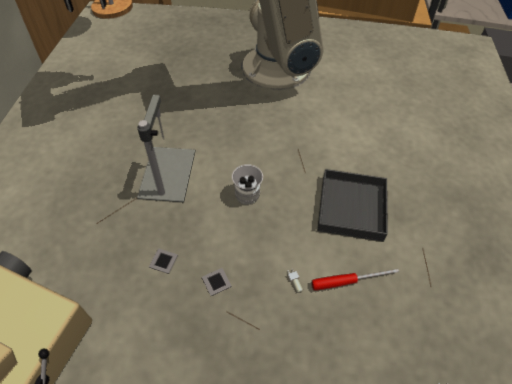

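View pics/side0.png

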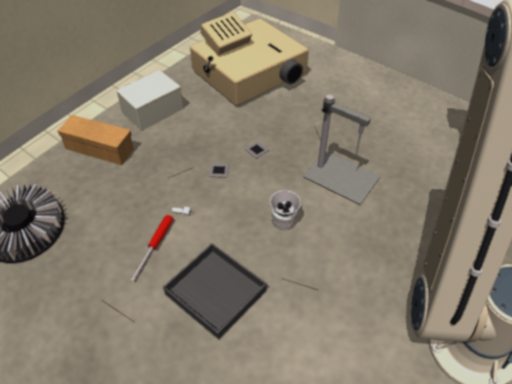

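Scene: the stand is at the left (plate about (168,175)), the lens at (247,182), and the tray at (353,205). The side view agrees. I'll enlarge both.

```bash
python3 - <<'E'
from h import *
a=cv2.imread('pics/scene0.png')[85:215,110:275]; b=cv2.imread('pics/side0.png')[90:235,255:390]
a=cv2.resize(a,None,fx=4.8,fy=4.8,interpolation=3)[:600,:792]; cv2.imwrite('pics/a.png',a)
b=cv2.resize(b,None,fx=4,fy=4,interpolation=3); cv2.imwrite('pics/b.png',b)
d=load('scene0.png'); e=load('side0.png')
for u,v in [(325,171),(387,178),(386,241),(319,232)]: print('tray top',atz(d,u,v,35).round())
for u,v in [(213,246),(267,288),(218,336),(165,290)]: print('tray top side',atz(e,u,v,35).round())
print('lens rim',atz(d,247.5,180,76).round(),atz(e,285.5,205,76).round())
E
```

```text
tray top [460. 173.  35.]
tray top [460. 331.  35.]
tray top [648. 318.  35.]
tray top [644. 165.  35.]
tray top side [609. 169.  35.]
tray top side [441. 181.  35.]
tray top side [452. 335.  35.]
tray top side [615. 325.  35.]
lens rim [550. -14.  76.] [530.  -9.  76.]
```

View pics/a.png

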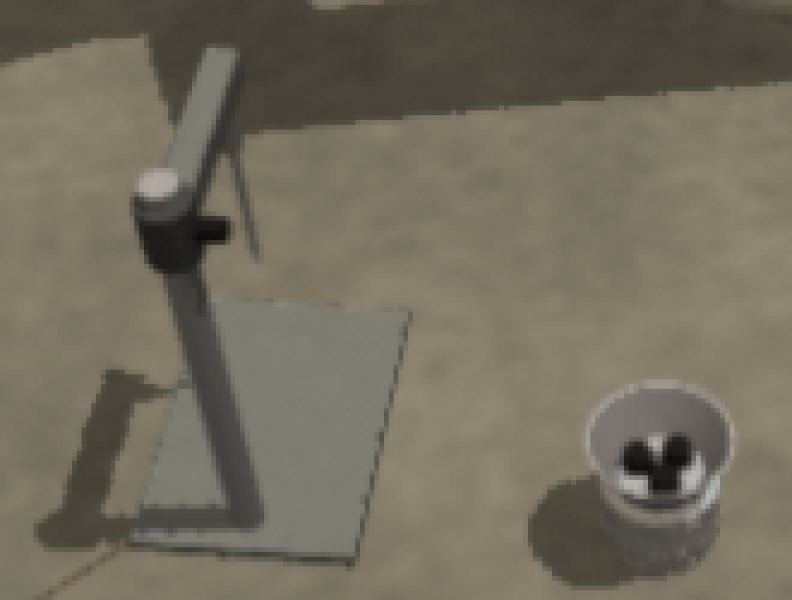

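View pics/b.png

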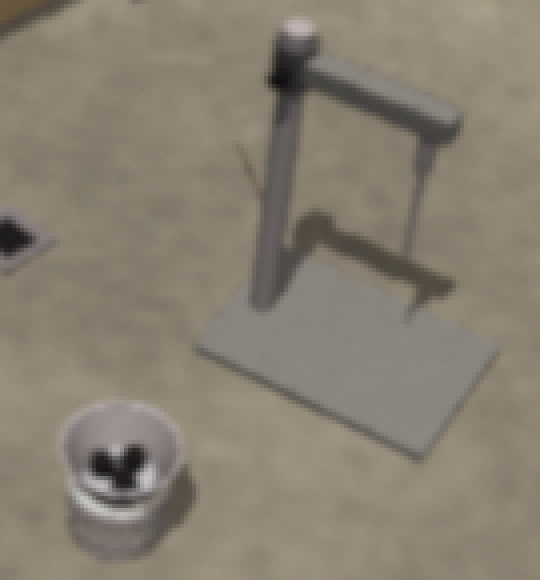

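```bash
python3 - <<'E'
from h import *
d=load('scene0.png'); e=load('side0.png')
A=lambda u,v:(u/4.8+110,v/4.8+85); B=lambda u,v:(u/4+255,v/4+90)
def tri(pa,pb):
    M=np.zeros((3,3));b=np.zeros(3)
    for c,p in ((d,pa),(e,pb)):
        o,r=ray(c,*p); r/=np.linalg.norm(r); Q=np.eye(3)-np.outer(r,r); M+=Q;b+=Q@o
    return np.linalg.solve(M,b).round(1)
pr=lambda *a:print(*a)
pr('lens',atz(d,*A(660,440),76).round(1),atz(e,*B(122,451),76).round(1),tri(A(660,440),B(122,451)))
pr('needle',atz(d,*A(258,258),102).round(1),atz(e,*B(408,262),102).round(1),tri(A(258,258),B(408,262)))
for p in [(410,310),(205,300),(355,553),(132,540)]: pr('plate s',atz(d,*A(*p),8).round(1))
for p in [(497,347),(425,455),(197,345)]: pr('plate e',atz(e,*B(*p),8).round(1))
pr('posttop',tri(A(158,185),B(300,28)))
pr('tray',*[atz(d,u,v,z).round() for u,v,z in [(325,171,35),(387,178,35),(386,242,0),(319,233,0)]])
E
```

```text
lens [539.8 -15.1  76. ] [533.7 -14.2  76. ] [535.8 -16.3  71.8]
needle [ 470.1 -234.9  102. ] [ 468.5 -237.3  102. ] [ 468.7 -236.2  101.6]
plate s [ 411.2 -177.     8. ]
plate s [ 419.8 -295.4    8. ]
plate s [ 581.9 -168.4    8. ]
plate s [ 590.4 -286.3    8. ]
plate e [ 415.  -295.5    8. ]
plate e [ 406.4 -180.6    8. ]
plate e [ 578.8 -170.     8. ]
posttop [ 565.5 -231.1  246. ]
tray [460. 173.  35.] [460. 331.  35.] [628. 329.   0.] [625. 169.   0.]
```

Request:
move_arm(linear=[[-22.1,25.8,-2],[-22.1,25.8,-2],[-22.1,25.8,-2],[-22.1,25.8,-2],[-22.1,25.8,-2],[-22.1,25.8,-2],[-22.1,25.8,-2],[-22.1,25.8,-2],[-22.1,25.8,-2],[-22.1,25.8,-2],[-22.1,25.8,-2],[-23.1,14.9,0],[-23.1,14.9,0],[-23.1,14.9,0],[-23.1,14.9,0],[-23.1,14.9,0],[-23.1,14.9,0],[-23.1,14.9,0],[-23.1,14.9,0],[-23.1,14.9,0]], twist=[[0,0,0],[0,0,0],[0,0,0],[0,0,0],[0,0,0],[0,0,0],[0,0,0],[0,0,0],[0,0,0],[0,0,0],[0,0,0],[0,0,0],[0,0,0],[0,0,0],[0,0,0],[0,0,0],[0,0,0],[0,0,0],[0,0,6.9],[0,0,6.9]], claw=[0,0,0,0,0,0,0,0,0,0,0,0,0,0,0,0,0,0,0,0])

```text
time_s: 1.82
position: [472.2, -21.8, 253.1]
ee_rot: [-0.008, -3.141, -0.0]
ft_force: [1.0, 0.3, 0.5]
grip_width: 85.4
```

```bash
python3 -c "
from h import *
s=bot.state();print(s['time_s'],s['position'],s['qpos'].round(3));print(rot(s['ee_rot']).round(3))"
```

```text
1.8167 [472.18479481 -21.76157822 253.14677385] [ 0.286  0.095 -0.033 -0.    -1.443 -1.862]
[[-1.     0.005 -0.   ]
 [ 0.005  1.     0.   ]
 [ 0.     0.    -1.   ]]
```

Request:
move_arm(linear=[[0,0,0],[0,0,0],[0,0,0],[0,0,0],[0,0,0],[0,0,0],[0,0,0],[0,0,0],[0,0,0],[0,0,0],[0,0,0]], twist=[[0,-7,0],[0,-7,0],[0,-7,0],[0,-7,0],[0,-7,0],[0,-7,0],[0,-7,0],[0,-7,0],[0,-7,0],[0,-7,0],[0,0,0]], claw=[0,0,0,0,0,0,0,0,0,0,0])

```text
time_s: 2.73
position: [471.6, -44.0, 309.3]
ee_rot: [0.046, 2.17, -0.057]
ft_force: [-0.5, -1.3, 0.3]
grip_width: 85.6
```

```bash
python3 -c "
from h import *
s=bot.state();print(s['time_s'],s['position'],s['qpos'].round(3));print(rot(s['ee_rot']).round(3))
d=grab('wrist','w1.png');grab('side','s1.png')
print(d['eye'],proj(d,[[536,-15,76],[536,-15,0]]))
a=np.vstack([cv2.imread('pics/w1.png'),cv2.imread('pics/s1.png')]);cv2.imwrite('pics/c.png',cv2.resize(a,None,fx=.78,fy=.78))"
```

```text
2.7333 [471.63680004 -43.96861161 309.31405525] [ 0.056 -0.492 -1.073  1.359 -0.108 -2.972]
[[-0.564  0.055  0.824]
 [ 0.011  0.998 -0.059]
 [-0.825 -0.024 -0.564]]
[312.02850212 -34.8569895  327.26774616] [[288.44072627  26.00970685]
 [287.44887244 -26.25105297]]
```

View pics/c.png

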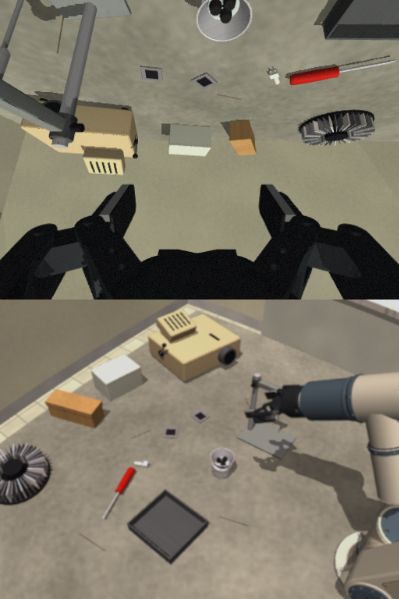

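The wide look shows that the solver folded the elbow to its limit. I'll fit a kinematic model to the recorded states so I can choose a reachable grasp configuration.

```bash
cat > kin.py <<'E'
import numpy as np
from scipy.spatial.transform import Rotation as R
from scipy.optimize import least_squares
D=[([-1.045,.255,.108,0,-1.424,-.285],[131.18,-534.12,231.28],[.3772,-3.1186,-.002]),
([.286,.095,-.033,0,-1.443,-1.862],[472.18,-21.76,253.15],[-.008,-3.141,0]),
([.056,-.492,-1.073,1.359,-.108,-2.972],[471.64,-43.97,309.31],[.046,2.17,-.057])]
LO=np.array([-2.95,-1.21,-1.09,-2.87,-2.94,-3.05]);HI=np.array([2.95,1.97,1.5,1.71,-.07,3.05])
S4,S6=1,1; C=np.eye(3); PR=None
Ry=lambda a:R.from_euler('y',-a).as_matrix()   # elevation up positive
Rx=lambda a:R.from_euler('x',a).as_matrix(); Rz=lambda a:R.from_euler('z',a).as_matrix()
def wrist(q): return Rz(q[0])@Ry(q[2]-q[1])@Rx(S4*q[3])@Ry(q[4])@Rx(S6*q[5])
def fk(q,p):
    h,a0,L1,e,L2,d,L3=p; x=Rz(q[0]); F=Ry(q[2]-q[1]); U=Ry(-q[1])
    w=x@(np.array([a0,-d,h])+U@[0,0,L1]+F@np.array([L2,0,e])); Rt=wrist(q)
    return w+Rt@[L3,0,0], Rt@C
E
python3 - <<'E'
import kin; from kin import *
best=None
for s4 in (1,-1):
  for s6 in (1,-1):
    kin.S4,kin.S6=s4,s6
    Cs=[wrist(q).T@R.from_rotvec(r).as_matrix() for q,_,r in D]
    err=max(R.from_matrix(Cs[0].T@c).magnitude() for c in Cs); print(s4,s6,err, Cs[0].round(2).tolist())
E
```

```text
1 1 3.1293575645957987 [[-0.0, -0.0, 1.0], [-0.84, 0.54, 0.0], [-0.54, -0.84, -0.0]]
1 -1 2.718181327744438 [[-0.0, -0.0, 1.0], [-1.0, 0.0, -0.0], [-0.0, -1.0, -0.0]]
-1 1 3.1293575645957987 [[-0.0, -0.0, 1.0], [-0.84, 0.54, 0.0], [-0.54, -0.84, -0.0]]
-1 -1 0.0011095801493075075 [[-0.0, -0.0, 1.0], [-1.0, 0.0, -0.0], [-0.0, -1.0, -0.0]]
```

Request:
move_arm(linear=[[0,0,0],[0,0,0],[0,0,0],[0,0,0]], twist=[[0,7,0],[0,7,0],[0,7,0],[0,0,0]], claw=[0,0,0,0])

```text
time_s: 3.17
position: [490.0, -64.8, 336.9]
ee_rot: [0.095, 2.283, -0.083]
ft_force: [1.5, 2.7, 1.8]
grip_width: 85.4
```

```bash
cat >> h.py <<'E'
def st():
    s=bot.state();print(s['time_s'],s['position'].round(2).tolist(),s['qpos'].round(4).tolist(),s['ee_rot'].round(4).tolist(),s['ft_force'].round(1),s['grip_width']);return s
E
python3 -c "
from h import *
st()"
```

```text
3.1667 [489.98, -64.78, 336.91] [0.3766, -0.4399, -0.8148, 0.7799, -0.5389, -2.5779] [0.0947, 2.2827, -0.0826] [1.5 2.7 1.8] 85.4485120039164
```

Request:
move_arm(linear=[[-10,0,10],[-10,0,10],[-10,0,10],[-10,0,10],[-10,0,10],[0,0,0]], twist=[[0,7,0],[0,7,0],[0,0,0],[0,0,0],[0,0,0],[0,0,0]], claw=[0,0,0,0,0,0])

```text
time_s: 3.67
position: [557.3, -78.8, 330.2]
ee_rot: [0.116, 2.485, -0.095]
ft_force: [-0.1, -0.1, -0.3]
grip_width: 85.4
```

```bash
python3 -c "
from h import *
st()"
```

```text
3.6667 [557.34, -78.77, 330.24] [0.2989, -0.1772, -0.4361, 0.4066, -0.7498, -2.1828] [0.116, 2.4853, -0.0947] [-0.1 -0.1 -0.3] 85.43011155800508
```

```bash
python3 - <<'E'
s=open('kin.py').read()
s=s.replace("S4,S6=1,1; C=np.eye(3)","S4,S6=-1,-1; C=np.array([[0,0,1.],[-1,0,0],[0,-1,0]])")
s=s.replace("[.046,2.17,-.057])]","[.046,2.17,-.057]),\n([0.3766,-0.4399,-0.8148,0.7799,-0.5389,-2.5779],[489.98,-64.78,336.91],0),([0.2989,-0.1772,-0.4361,0.4066,-0.7498,-2.1828],[557.34,-78.77,330.24],0)]")
s+='''
f=lambda p:np.concatenate([fk(q,p)[0]-x for q,x,_ in D])
FIT=least_squares(f,[300,100,300,0,350,154,200]); P=FIT.x
def pose(tcp,psi,t,roll=0):
    c,s=np.cos(psi),np.sin(psi); z=np.array([c*np.cos(t),s*np.cos(t),-np.sin(t)]); y=np.array([-s,c,0]); 
    return np.array(tcp,float),np.c_[np.cross(y,z),y,z]@R.from_euler('z',roll).as_matrix()
def ik(T,q0=None,n=12,seed=0):
    rng=np.random.default_rng(seed); best=None
    def g(q):
        x,r=fk(q,P); return np.r_[(x-T[0])/100,R.from_matrix(r.T@T[1]).as_rotvec()]
    out=[]
    for k in range(1 if q0 is not None else n):
        s=np.array(q0) if q0 is not None else rng.uniform(np.maximum(LO,[-1.2,-.5,-1,-2.8,-2.5,-3]),np.minimum(HI,[1.2,1.3,1.4,1.7,-.1,3]))
        r=least_squares(g,np.clip(s,LO+.01,HI-.01),bounds=(LO,HI))
        if r.cost<1e-6: out.append(r.x)
    return out
'''
open('kin.py','w').write(s)
E
cat > t.py <<'E'
from kin import *
print(P.round(1),abs(FIT.fun).max())
L=np.array([536,-15,0.])
mar=lambda q:np.minimum(q-LO,HI-q).min()
for ps in range(-100,101,20):
  for t in (20,30):
    psr,tr=np.radians([ps,t]); z=pose([0,0,0],psr,tr)[1][:,2]
    sols=ik(pose(L+[0,0,28]+15*z,psr,tr))
    u=[]
    for q in sols:
        if not any(np.abs(q-v).max()<.05 for v in u): u.append(q)
    for q in u:
        b=ik(pose(L+[0,0,28]-65*z,psr,tr),q)
        print(ps,t,q.round(2),'back',b[0].round(2) if b else None)
E
python3 t.py
```

```text
[  9.1 359.6 505.   90.2  28.7 121.9 338.7] 86.98560734021032
```

Request:
move_arm(linear=[[0,20,0],[0,20,0],[0,20,0],[0,0,0]], twist=[[7,0,7],[7,0,7],[7,0,7],[0,0,0]], claw=[0,0,0,0])

```text
time_s: 4.0
position: [562.9, -38.5, 326.2]
ee_rot: [0.412, 2.464, -0.24]
ft_force: [0.1, 0.3, -0.3]
grip_width: 85.3
```

```bash
python3 -c "
from h import *
st()"
```

```text
4.0 [562.88, -38.53, 326.16] [0.4903, -0.1179, -0.4851, 0.6832, -0.9016, -2.7453] [0.4124, 2.464, -0.2405] [ 0.1  0.3 -0.3] 85.31265935515732
```

Request:
move_arm(linear=[[0,0,-20],[0,0,-20],[0,0,-20],[0,0,0]], twist=[[7,0,7],[7,0,7],[7,0,7],[0,0,0]], claw=[0,0,0,0])

```text
time_s: 4.33
position: [540.0, -27.9, 388.3]
ee_rot: [0.826, 2.375, -0.45]
ft_force: [0.2, 1.5, 0.9]
grip_width: 85.3
```

```bash
python3 -c "
from h import *
st()"
```

```text
4.3333 [539.99, -27.93, 388.27] [0.6422, -0.0241, -0.2674, 0.7033, -1.3413, -3.0536] [0.8257, 2.375, -0.4499] [0.2 1.5 0.9] 85.29393392763129
```

Request:
move_arm(linear=[[20,20,0],[20,20,0],[20,20,0],[0,0,0]], twist=[[0,-7,7],[0,-7,7],[0,-7,7],[0,0,0]], claw=[0,0,0,0])

```text
time_s: 4.67
position: [602.3, -44.9, 443.8]
ee_rot: [0.886, 2.25, -0.391]
ft_force: [-0.9, -0.0, -0.2]
grip_width: 85.6
```

```bash
python3 -c "
from h import *
st()"
```

```text
4.6667 [602.25, -44.87, 443.77] [0.5508, 0.0382, -0.1333, 0.7729, -1.2896, -3.054] [0.8858, 2.2503, -0.3905] [-0.9 -0.  -0.2] 85.62092921041712
```

```bash
python3 - <<'E'
from kin import *
D=[(q,x) for q,x,_ in D]+[([0.4903,-0.1179,-0.4851,0.6832,-0.9016,-2.7453],[562.88,-38.53,326.16]),([0.6422,-0.0241,-0.2674,0.7033,-1.3413,-3.0536],[539.99,-27.93,388.27]),([0.5508,0.0382,-0.1333,0.7729,-1.2896,-3.054],[602.25,-44.87,443.77])]
def blocks(q):
    x=Rz(q[0]);U=x@Ry(-q[1]);F=x@Ry(q[2]-q[1]);G=F@Rx(-q[3]);H=G@Ry(q[4]);T=H@Rx(-q[5])
    return np.c_[x,U[:,[0,2]],F[:,[0,2]],G[:,1:],H[:,[0,2]],T[:,1:]]
n='bx by bz Ux Uz Fx Fz Gy Gz Hx Hz Ty Tz'.split()
A=np.vstack([blocks(q) for q,_ in D]);b=np.concatenate([x for _,x in D])
s,_,rk,sv=np.linalg.lstsq(A,b,rcond=1e-4);print(rk,sv.round(3));print(dict(zip(n,s.round(1))),abs(A@s-b).max())
# variant: q3 independent of q2 (parallel) 
for name,k in (('h',range(7)),):
    cols=[0,1,2,3,4,5,6,9]
    s,_,rk,sv=np.linalg.lstsq(A[:,cols],b,rcond=1e-6);print([n[i] for i in cols],s.round(1),abs(A[:,cols]@s-b).max())
    cols=[0,1,2,3,4,5,6,7,9]
    s,_,rk,sv=np.linalg.lstsq(A[:,cols],b,rcond=1e-6);print([n[i] for i in cols],s.round(1),(A[:,cols]@s-b).round(1))
E
```

```text
13 [6.259 5.731 4.662 1.923 1.682 1.187 1.102 0.844 0.463 0.367 0.136 0.097
 0.077]
{'bx': np.float64(1.4), 'by': np.float64(0.3), 'bz': np.float64(149.1), 'Ux': np.float64(-0.5), 'Uz': np.float64(520.9), 'Fx': np.float64(399.9), 'Fz': np.float64(-0.7), 'Gy': np.float64(-154.6), 'Gz': np.float64(-0.2), 'Hx': np.float64(362.5), 'Hz': np.float64(0.2), 'Ty': np.float64(-0.3), 'Tz': np.float64(0.0)} 0.16473133790906758
['bx', 'by', 'bz', 'Ux', 'Uz', 'Fx', 'Fz', 'Hx'] [ 103.3 -113.7  -40.    68.8  563.1  200.   175.4  374.2] 82.7721257436246
['bx', 'by', 'bz', 'Ux', 'Uz', 'Fx', 'Fz', 'Gy', 'Hx'] [ 1.500e+00  2.000e-01  1.486e+02 -4.000e-01  5.208e+02  3.998e+02
 -7.000e-01 -1.546e+02  3.622e+02] [ 0.2  0.2 -0.1  0.1 -0.2 -0.  -0.  -0.1 -0.1  0.   0.   0.   0.   0.
 -0.  -0.   0.   0.1 -0.  -0.   0.   0.   0.   0.1]
```

```bash
python3 - <<'E'
s=open('kin.py').read()
i=s.index('def fk(');j=s.index('f=lambda p')
s=s[:i]+'''P=None
def fk(q,p=None):
    x=Rz(q[0]);F=x@Ry(q[2]-q[1]);G=F@Rx(-q[3]);H=G@Ry(q[4])
    return np.array([0,0,148.9])+x@[1.2,0,0]+x@Ry(-q[1])@[0,0,520.9]+F@[399.9,0,-.6]+G@[0,-154.6,0]+H@[362.4,0,0],H@Rx(-q[5])@C
'''+s[s.index('def pose'):]
open('kin.py','w').write(s)
t=open('t.py').read().replace("print(P.round(1),abs(FIT.fun).max())\n","")
t=t.replace("for t in (20,30)","for t in (20,)").replace("print(ps","print(round(mar(q),2),ps")
open('t.py','w').write(t)
E
python3 t.py
```

```text
0.82 -100 20 [ 0.66  0.9  -0.27  0.69 -1.53  1.84] back [ 0.74  0.92 -0.09  0.62 -1.68  1.91]
0.47 -80 20 [ 0.72  0.78 -0.62  0.98 -1.31  1.72] back [ 0.86  0.77 -0.49  0.83 -1.42  1.81]
0.14 -60 20 [ 0.66  0.68 -0.95  1.45 -1.21  1.51] back [ 0.91  0.64 -0.89  1.17 -1.24  1.61]
0.03 0 20 [-0.7   0.85 -1.06 -2.49 -1.49  1.79] back None
0.37 20 20 [-0.74  0.64 -0.72 -1.97 -1.13  1.37] back [-0.91  0.53 -0.79 -1.78 -1.16  1.3 ]
0.65 40 20 [-0.67  0.62 -0.44 -1.57 -1.17  1.03] back [-0.81  0.55 -0.46 -1.43 -1.25  0.97]
0.91 60 20 [-0.59  0.69 -0.18 -1.3  -1.34  0.86] back [-0.71  0.65 -0.15 -1.2  -1.44  0.81]
1.16 80 20 [-0.49  0.79  0.07 -1.1  -1.57  0.78] back [-0.6   0.79  0.16 -1.04 -1.68  0.73]
1.07 100 20 [-0.39  0.9   0.33 -0.96 -1.8   0.75] back [-0.47  0.93  0.49 -0.94 -1.94  0.69]
```

```bash
cat > t2.py <<'E'
from kin import *
mar=lambda q:np.minimum(q-LO,HI-q).min()
def best(T):
    s=ik(T,n=16); s=sorted(s,key=mar)
    return (round(mar(s[-1]),2),s[-1].round(2)) if s else None
for ps in (20,40,60,80):
    a,t=np.radians([ps,20]); z=pose([0,0,0],a,t)[1][:,2]
    print(ps,'stand',best(pose(np.array([468.5,-236,40])+15*z,a,t)),'back',best(pose(np.array([468.5,-236,40])-65*z,a,t)))
    for r in (0,90,-90,150,-150): print('   tray',r,best(pose(np.array([535,250,130])+15*z,a,t,np.radians(r))))
E
python3 t2.py
```

```text
20 stand (np.float64(0.69), array([-1.1 ,  0.6 , -0.4 , -1.48, -1.21,  0.96])) back (np.float64(0.69), array([-1.24,  0.53, -0.4 , -1.34, -1.3 ,  0.91]))
   tray 0 (np.float64(0.16), array([-0.01,  0.3 , -0.93, -2.71, -0.9 ,  1.42]))
   tray 90 (np.float64(0.16), array([-0.01,  0.3 , -0.93, -2.71, -0.9 , -0.15]))
   tray -90 (np.float64(0.06), array([-0.01,  0.3 , -0.93, -2.71, -0.9 ,  2.99]))
   tray 150 (np.float64(0.16), array([-0.01,  0.3 , -0.93, -2.71, -0.9 , -1.2 ]))
   tray -150 (np.float64(0.16), array([-0.01,  0.3 , -0.93, -2.71, -0.9 , -2.25]))
40 stand (np.float64(0.95), array([-1.01,  0.69, -0.14, -1.23, -1.41,  0.82])) back (np.float64(1.0), array([-1.13,  0.66, -0.09, -1.14, -1.51,  0.78]))
   tray 0 (np.float64(0.46), array([-0.09,  0.28, -0.63, -2.01, -0.82,  0.93]))
   tray 90 (np.float64(0.46), array([-0.09,  0.28, -0.63, -2.01, -0.82, -0.64]))
   tray -90 (np.float64(0.46), array([-0.09,  0.28, -0.63, -2.01, -0.82,  2.5 ]))
   tray 150 (np.float64(0.46), array([-0.09,  0.28, -0.63, -2.01, -0.82, -1.69]))
   tray -150 (np.float64(0.32), array([-0.09,  0.28, -0.63, 
[... 376 characters left out ...]
1 ,  0.37, -0.39, -1.59, -1.03,  2.25]))
   tray 150 (np.float64(0.7), array([-0.1 ,  0.37, -0.39, -1.59, -1.03, -1.94]))
   tray -150 (np.float64(0.07), array([-0.1 ,  0.37, -0.39, -1.59, -1.03, -2.98]))
80 stand (np.float64(1.07), array([-0.8 ,  0.9 ,  0.35, -0.92, -1.87,  0.76])) back (np.float64(0.93), array([-0.88,  0.94,  0.53, -0.91, -2.01,  0.69]))
   tray 0 (np.float64(0.95), array([-0.07,  0.5 , -0.14, -1.34, -1.29,  0.58]))
   tray 90 (np.float64(0.95), array([-0.07,  0.5 , -0.14, -1.34, -1.29, -0.99]))
   tray -90 (np.float64(0.9), array([-0.07,  0.5 , -0.14, -1.34, -1.29,  2.15]))
   tray 150 (np.float64(0.95), array([-0.07,  0.5 , -0.14, -1.34, -1.29, -2.04]))
   tray -150 None
```

```bash
cat > t3.py <<'E'
from kin import *
mar=lambda q:np.minimum(q-LO,HI-q).min()
def best(T):
    s=[q for q in ik(T,n=16) if q[3]>-.5]; s=sorted(s,key=mar)
    if not s: return None
    q=s[-1]; x=Rz(q[0]);E=np.array([0,0,149])+x@Ry(-q[1])@[0,0,521];W=E+x@Ry(q[2]-q[1])@[400,0,0]
    return (round(mar(q),2),q.round(2).tolist(),'W4',W.round().tolist())
for ps in (-120,-100,-80,-60,-40):
    a,t=np.radians([ps,20]); z=pose([0,0,0],a,t)[1][:,2]
    print(ps,'lens',best(pose(np.array([536,-15,28])+15*z,a,t)))
    print('  stand',best(pose(np.array([468.5,-236,40])+15*z,a,t)),'\n  back',best(pose(np.array([468.5,-236,40])-65*z,a,t)))
    for r in (0,150): print('   tray',r,best(pose(np.array([535,250,130])+15*z,a,t,np.radians(r))))
E
python3 t3.py
```

```text
-120 lens (np.float64(0.96), [0.55, 1.01, 0.07, 0.48, -1.79, 1.87], 'W4', [578.0, 355.0, 105.0])
  stand (np.float64(0.71), [0.26, 0.84, -0.38, 0.74, -1.48, 1.82], 'W4', [508.0, 133.0, 123.0]) 
  back (np.float64(0.87), [0.35, 0.85, -0.22, 0.65, -1.62, 1.89], 'W4', [550.0, 199.0, 141.0])
   tray 0 (np.float64(0.57), [0.82, 1.16, 0.77, 0.31, -2.37, 1.87], 'W4', [578.0, 620.0, 206.0])
   tray 150 (np.float64(0.57), [0.82, 1.16, 0.77, 0.31, -2.37, -0.74], 'W4', [578.0, 620.0, 206.0])
-100 lens (np.float64(0.82), [0.66, 0.9, -0.27, 0.69, -1.53, 1.84], 'W4', [448.0, 346.0, 108.0])
  stand (np.float64(0.36), [0.3, 0.72, -0.73, 1.06, -1.28, 1.68], 'W4', [374.0, 118.0, 143.0]) 
  back (np.float64(0.48), [0.47, 0.71, -0.61, 0.88, -1.38, 1.77], 'W4', [390.0, 196.0, 157.0])
   tray 0 (np.float64(0.87), [0.93, 1.02, 0.39, 0.5, -2.07, 2.0], 'W4', [456.0, 617.0, 189.0])
   tray 150 (np.float64(0.87), [0.93, 1.02, 0.39, 0.5, -2.07, -0.62], 'W4', [456.0, 617.0, 189.0])
-80 lens (np.float64(0.47), [0.72, 0.78, -0.62, 0.98, -1.31, 1.72], 'W4', [327.0, 288.0, 125.0])
  stand (np.float64(0.05), [0.2, 0.
[... 208 characters left out ...]
 -1.79, 2.03], 'W4', [337.0, 570.0, 185.0])
   tray 150 (np.float64(1.03), [1.04, 0.87, 0.02, 0.68, -1.79, -0.59], 'W4', [337.0, 570.0, 185.0])
-60 lens (np.float64(0.14), [0.66, 0.68, -0.95, 1.45, -1.21, 1.51], 'W4', [240.0, 188.0, 155.0])
  stand None 
  back None
   tray 0 (np.float64(0.74), [1.11, 0.72, -0.35, 0.9, -1.52, 1.98], 'W4', [238.0, 480.0, 191.0])
   tray 150 (np.float64(0.74), [1.11, 0.72, -0.35, 0.9, -1.52, -0.63], 'W4', [238.0, 480.0, 191.0])
-40 lens None
  stand None 
  back None
   tray 0 (np.float64(0.39), [1.11, 0.57, -0.7, 1.24, -1.31, 1.87], 'W4', [178.0, 356.0, 206.0])
   tray 150 (np.float64(0.39), [1.11, 0.57, -0.7, 1.24, -1.31, -0.75], 'W4', [178.0, 356.0, 206.0])
```

```bash
cat > plan.py <<'E'
from h import *; import kin; from kin import pose,ik,fk,LO,HI
import json
def plan(T,n,show=True):
    s=bot.state(); p0=s['position']; R0=rot(s['ee_rot']); w=R.from_matrix(R0.T@T[1]).as_rotvec(); q=s['qpos']
    rows=[];mx=0;Rk=R0; mm=9;p=p0.copy()
    for k in range(n):
        l=(Rk.T@((T[0]-p0)/n)).round(1); rows.append(l.tolist())
        Rk=R0@R.from_rotvec(w*(k+1)/n).as_matrix()
        o=ik((p0+(T[0]-p0)*(k+1)/n,Rk),q)
        if not o: print('IK fail',k); break
        mx=max(mx,abs(o[0]-q).max()*12); q=o[0]; mm=min(mm,np.minimum(q-LO,HI-q).min())
    print('twist/row deg',np.degrees(w/n).round(2).tolist(),'maxvel',round(mx,2),'margin',round(mm,2),q.round(2))
    if show: print(json.dumps(rows))
    return q
def tp(L,gz,ahead,ps,t,roll=180):
    a,b,c=np.radians([ps,t,roll]); z=pose([0,0,0],a,b)[1][:,2]
    return pose(np.array([L[0],L[1],gz])+ahead*z,a,b,c)
E
python3 - <<'E'
from plan import *
st()
T=tp((536,-15),178,-70,-100,22); print(T[0].round(1)); plan(T,20)
E
```

```text
4.6667 [602.25, -44.87, 443.77] [0.5508, 0.0382, -0.1333, 0.7729, -1.2896, -3.054] [0.8858, 2.2503, -0.3905] [-0.9 -0.  -0.2] 85.62092921041712
[547.3  48.9 204.2]
twist/row deg [1.39, 2.95, -6.64] maxvel 1.65 margin 0.13 [ 0.73  0.72 -0.01  0.64 -1.87 -1.07]
[[12.0, 1.8, 5.1], [11.4, 3.3, 5.6], [10.7, 4.8, 6.1], [9.7, 6.1, 6.5], [8.6, 7.3, 6.8], [7.3, 8.4, 7.0], [5.9, 9.3, 7.1], [4.4, 10.1, 7.1], [2.9, 10.7, 7.1], [1.2, 11.1, 6.9], [-0.4, 11.3, 6.7], [-2.1, 11.3, 6.3], [-3.7, 11.2, 5.9], [-5.3, 10.8, 5.4], [-6.7, 10.2, 4.9], [-8.1, 9.4, 4.2], [-9.4, 8.5, 3.6], [-10.4, 7.5, 2.9], [-11.4, 6.3, 2.1], [-12.1, 4.9, 1.4]]
```

Request:
move_arm(linear=[[12.0,1.8,5.1],[11.4,3.3,5.6],[10.7,4.8,6.1],[9.7,6.1,6.5],[8.6,7.3,6.8],[7.3,8.4,7.0],[5.9,9.3,7.1],[4.4,10.1,7.1],[2.9,10.7,7.1],[1.2,11.1,6.9],[-0.4,11.3,6.7],[-2.1,11.3,6.3],[-3.7,11.2,5.9],[-5.3,10.8,5.4],[-6.7,10.2,4.9],[-8.1,9.4,4.2],[-9.4,8.5,3.6],[-10.4,7.5,2.9],[-11.4,6.3,2.1],[-12.1,4.9,1.4]], twist=[[1.39,2.95,-6.64],[1.39,2.95,-6.64],[1.39,2.95,-6.64],[1.39,2.95,-6.64],[1.39,2.95,-6.64],[1.39,2.95,-6.64],[1.39,2.95,-6.64],[1.39,2.95,-6.64],[1.39,2.95,-6.64],[1.39,2.95,-6.64],[1.39,2.95,-6.64],[1.39,2.95,-6.64],[1.39,2.95,-6.64],[1.39,2.95,-6.64],[1.39,2.95,-6.64],[1.39,2.95,-6.64],[1.39,2.95,-6.64],[1.39,2.95,-6.64],[1.39,2.95,-6.64],[1.39,2.95,-6.64]], claw=[0,0,0,0,0,0,0,0,0,0,0,0,0,0,0,0,0,0,0,0])

```text
time_s: 6.33
position: [552.9, 52.1, 200.2]
ee_rot: [1.294, -1.661, 0.906]
ft_force: [0.0, -0.4, -0.1]
grip_width: 85.7
```

```bash
python3 - <<'E'
from plan import *
st()
d=grab('wrist','w2.png'); e=grab('side','s2.png')
print(proj(d,[[536,-15,76],[536,-15,0]]).round())
T=tp((536,-15),28,-70,-100,22); print(T[0].round(1)); plan(T,10)
a=np.vstack([cv2.imread('pics/w2.png'),cv2.imread('pics/s2.png')[120:340]]);cv2.imwrite('pics/c2.png',a[:600])
E
```

```text
6.3333 [552.86, 52.12, 200.24] [0.7247, 0.7305, 0.0269, 0.6239, -1.8694, -1.1191] [1.2944, -1.6609, 0.9058] [ 0.  -0.4 -0.1] 85.65223748924423
[[260. 261.]
 [262. 297.]]
[547.3  48.9  54.2]
twist/row deg [0.1, 0.14, -0.34] maxvel 0.27 margin 1.01 [ 0.74  0.9  -0.08  0.61 -1.67 -1.22]
[[-13.0, 1.0, 6.1], [-13.0, 1.0, 6.0], [-13.0, 0.9, 6.0], [-13.0, 0.8, 6.0], [-13.0, 0.8, 5.9], [-13.1, 0.7, 5.9], [-13.1, 0.6, 5.9], [-13.1, 0.6, 5.9], [-13.1, 0.5, 5.8], [-13.1, 0.4, 5.8]]
```

View pics/c2.png

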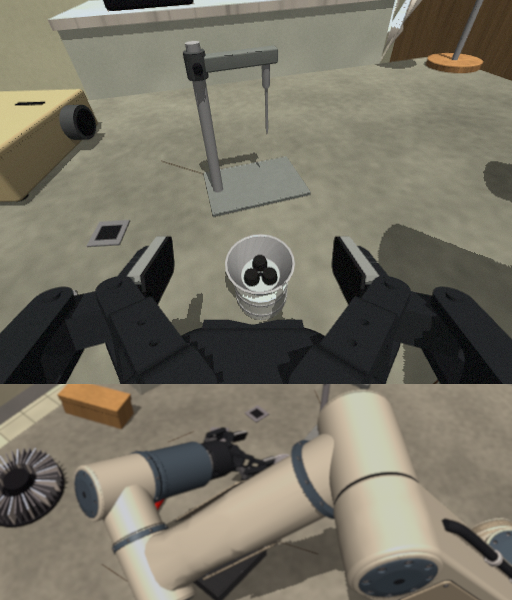

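Wrist: the rim centre is at about (260,264), predicted (260,261), and all three feet are in the cup. The needle tip is at (267,133). I'll descend behind the lens.

Request:
move_arm(linear=[[-13.0,1.0,6.1],[-13.0,1.0,6.0],[-13.0,0.9,6.0],[-13.0,0.8,6.0],[-13.0,0.8,5.9],[-13.1,0.7,5.9],[-13.1,0.6,5.9],[-13.1,0.6,5.9],[-13.1,0.5,5.8],[-13.1,0.4,5.8],[0,0,0]], twist=[[0.1,0.14,-0.34],[0.1,0.14,-0.34],[0.1,0.14,-0.34],[0.1,0.14,-0.34],[0.1,0.14,-0.34],[0.1,0.14,-0.34],[0.1,0.14,-0.34],[0.1,0.14,-0.34],[0.1,0.14,-0.34],[0.1,0.14,-0.34],[0,0,0]], claw=[0,0,0,0,0,0,0,0,0,0,0])

```text
time_s: 7.35
position: [548.7, 48.8, 55.0]
ee_rot: [1.328, -1.593, 0.897]
ft_force: [-0.1, -0.4, -0.2]
grip_width: 85.3
```

```bash
python3 - <<'E'
from plan import *
d=load('w2.png'); print('lens',atz(d,259.5,263.5,76).round(1),'needle pred',proj(d,[[468.5,-236.5,102]]).round(1),'needle atz',atz(d,267,133,102).round(1))
st(); L=(535.5,-15.5)
T=tp(L,28,14,-100,22); print(T[0].round(1)); plan(T,8)
d=grab('wrist','w3.png'); print(proj(d,[[535.5,-15.5,76]]).round())
grab('scene','sc3.png')
cv2.imwrite('pics/c3.png',np.vstack([d['img'][:,:,::-1],cv2.imread('pics/sc3.png')[90:300]]))
E
```

```text
lens [537.4 -12.6  76. ] needle pred [[268.3 132.6]] needle atz [ 470.9 -235.8  102. ]
7.35 [548.66, 48.78, 54.98] [0.7356, 0.8958, -0.0771, 0.6055, -1.6711, -1.2216] [1.3277, -1.5929, 0.8967] [-0.1 -0.4 -0.2] 85.29624495360726
[533.2 -28.3  22.8]
twist/row deg [0.02, 0.02, -0.04] maxvel 0.32 margin 0.82 [ 0.66  0.87 -0.27  0.68 -1.51 -1.29]
[[-0.0, 0.2, 10.6], [-0.0, 0.2, 10.6], [-0.0, 0.2, 10.6], [-0.0, 0.2, 10.6], [-0.0, 0.2, 10.6], [-0.0, 0.2, 10.6], [-0.0, 0.2, 10.6], [-0.1, 0.2, 10.6]]
[[254. 148.]]
```

View pics/c3.png

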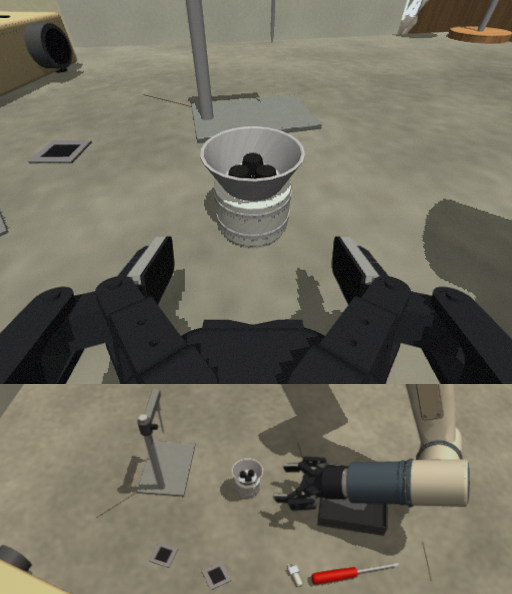

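Request:
move_arm(linear=[[0,0.1,10.4],[0,0.1,10.4],[0,0.1,10.4],[0,0.1,10.4],[0,0.1,10.4],[0,0.1,10.4],[0,0.1,10.4],[0,0.1,10],[0,0,0],[0,0,0],[0,0,0],[0,0,0],[0,0,0],[0,0,0],[0,0,0],[0,0,0]], twist=[[0,0,0],[0,0,0],[0,0,0],[0,0,0],[0,0,0],[0,0,0],[0,0,0],[0,0,0],[0,0,0],[0,0,0],[0,0,0],[0,0,0],[0,0,0],[0,0,0],[0,0,0],[0,0,0]], claw=[0,0,0,0,0,0,0,0,0,0.2,0.3,0.4,0.5,0.6,0.6,0.6], grip_force=50)

```text
time_s: 8.78
position: [536.2, -25.3, 26.8]
ee_rot: [1.329, -1.598, 0.9]
ft_force: [0.6, 1.4, 3.7]
grip_width: 60.6
```

```bash
python3 - <<'E'
from plan import *
st(); d=grab('wrist','w4.png'); cv2.imwrite('pics/c4.png',d['img'][:,:,::-1])
E
```

```text
8.7833 [536.2, -25.27, 26.78] [0.655, 0.8672, -0.259, 0.6758, -1.5199, -1.2848] [1.3293, -1.5982, 0.8998] [0.6 1.4 3.7] 60.55341919495044
```

View pics/c4.png

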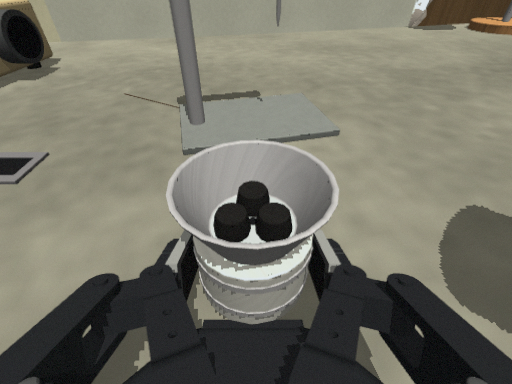

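The lens is gripped (opening 60.6 mm), with the feet visible in the cup. Next I'll lift it and carry it to the tray.

Request:
move_arm(linear=[[5,0,-2],[10,0,-4],[12,0,-4.9],[12,0,-4.9],[12,0,-4.9],[12,0,-4.9],[12,0,-4.9],[8,0,-3.2],[5,0,-2],[0,0,0]], twist=[[0,0,0],[0,0,0],[0,0,0],[0,0,0],[0,0,0],[0,0,0],[0,0,0],[0,0,0],[0,0,0],[0,0,0]], claw=[0.7,0.7,0.7,0.7,0.7,0.7,0.7,0.7,0.7,0.7], grip_force=70)

```text
time_s: 9.67
position: [535.2, -25.9, 122.5]
ee_rot: [1.329, -1.6, 0.899]
ft_force: [-0.6, 0.1, -2.8]
grip_width: 59.9
```

```bash
python3 - <<'E'
from plan import *
s=st(); Rt=rot(s['ee_rot']); print(Rt[:,2].round(3),Rt[:,0].round(3))
T=(s['position']+[-41,249,0],Rt); plan(T,17)
T2=(T[0],Rt@R.from_euler('z',-150,degrees=True).as_matrix())
E
```

```text
9.6667 [535.15, -25.92, 122.49] [0.6547, 0.7318, -0.2339, 0.6763, -1.6441, -1.1854] [1.3291, -1.6, 0.8992] [-0.6  0.1 -2.8] 59.930825680131086
[-0.16  -0.91  -0.382] [-0.076 -0.375  0.924]
twist/row deg [0.0, 0.0, 0.0] maxvel 0.45 margin 0.87 [ 0.97  0.93  0.24  0.44 -2.   -1.22]
[[-5.3, 5.0, -12.9], [-5.3, 5.0, -12.9], [-5.3, 5.0, -12.9], [-5.3, 5.0, -12.9], [-5.3, 5.0, -12.9], [-5.3, 5.0, -12.9], [-5.3, 5.0, -12.9], [-5.3, 5.0, -12.9], [-5.3, 5.0, -12.9], [-5.3, 5.0, -12.9], [-5.3, 5.0, -12.9], [-5.3, 5.0, -12.9], [-5.3, 5.0, -12.9], [-5.3, 5.0, -12.9], [-5.3, 5.0, -12.9], [-5.3, 5.0, -12.9], [-5.3, 5.0, -12.9]]
```

Request:
move_arm(linear=[[-2.6,2.5,-6.5],[-5.3,5.0,-12.9],[-5.3,5.0,-12.9],[-5.3,5.0,-12.9],[-5.3,5.0,-12.9],[-5.3,5.0,-12.9],[-5.3,5.0,-12.9],[-5.3,5.0,-12.9],[-5.3,5.0,-12.9],[-5.3,5.0,-12.9],[-5.3,5.0,-12.9],[-5.3,5.0,-12.9],[-5.3,5.0,-12.9],[-5.3,5.0,-12.9],[-5.3,5.0,-12.9],[-5.3,5.0,-12.9],[-5.3,5.0,-12.9],[-2.6,2.5,-6.5],[0,0,0]], twist=[[0,0,0],[0,0,0],[0,0,0],[0,0,0],[0,0,0],[0,0,0],[0,0,0],[0,0,0],[0,0,0],[0,0,0],[0,0,0],[0,0,0],[0,0,0],[0,0,0],[0,0,0],[0,0,0],[0,0,0],[0,0,0],[0,0,0]], claw=[0.7,0.7,0.7,0.7,0.7,0.7,0.7,0.7,0.7,0.7,0.7,0.7,0.7,0.7,0.7,0.7,0.7,0.7,0.7])

```text
time_s: 11.25
position: [492.9, 224.6, 120.5]
ee_rot: [1.331, -1.597, 0.9]
ft_force: [-0.3, -0.2, -3.9]
grip_width: 60.2
```

```bash
python3 - <<'E'
from plan import *
s=st(); Rt=rot(s['ee_rot']); 
T2=(s['position'],Rt@R.from_euler('z',-150,degrees=True).as_matrix()); plan(T2,22,False)
E
```

```text
11.25 [492.87, 224.59, 120.46] [0.9692, 0.9269, 0.2443, 0.4357, -1.9953, -1.2172] [1.331, -1.5969, 0.9] [-0.3 -0.2 -3.9] 60.24178879704925
twist/row deg [-0.0, 0.0, -6.82] maxvel 1.43 margin 0.95 [ 0.97  0.93  0.24  0.43 -1.99  1.4 ]
```

Request:
move_arm(linear=[[0,0,0],[0,0,0],[0,0,0],[0,0,0],[0,0,0],[0,0,0],[0,0,0],[0,0,0],[0,0,0],[0,0,0],[0,0,0],[0,0,0],[0,0,0],[0,0,0],[0,0,0],[0,0,0],[0,0,0],[0,0,0],[0,0,0],[0,0,0]], twist=[[0,0,-5],[0,0,-7],[0,0,-7],[0,0,-7],[0,0,-7],[0,0,-7],[0,0,-7],[0,0,-7],[0,0,-7],[0,0,-7],[0,0,-7],[0,0,-7],[0,0,-7],[0,0,-7],[0,0,-7],[0,0,-7],[0,0,-7],[0,0,-7],[0,0,-7],[0,0,-7]], claw=[0.7,0.7,0.7,0.7,0.7,0.7,0.7,0.7,0.7,0.7,0.7,0.7,0.7,0.7,0.7,0.7,0.7,0.7,0.7,0.7])

```text
time_s: 12.92
position: [493.2, 221.8, 121.1]
ee_rot: [1.912, 0.655, -0.656]
ft_force: [0.0, 0.4, -2.5]
grip_width: 60.2
```

Request:
move_arm(linear=[[0,0,0],[0,0,0],[0,0,0],[0,0,0],[0,0,0],[0,0,0],[0,0,0],[0,0,0],[0,0,0],[0,0,0]], twist=[[0,0,-7],[0,0,-7],[0,0,-7],[0,0,0],[0,0,0],[0,0,0],[0,0,0],[0,0,0],[0,0,0],[0,0,0]], claw=[0.7,0.7,0.7,0.7,0.7,0.7,0.7,0.7,0.7,0.7])

```text
time_s: 13.75
position: [493.3, 222.4, 121.1]
ee_rot: [1.809, 1.012, -0.878]
ft_force: [-1.1, 0.5, -3.0]
grip_width: 60.1
```

```bash
python3 - <<'E'
from plan import *
st(); e=grab('scene','s5.png');f=grab('side','s6.png')
a=cv2.resize(cv2.imread('pics/s5.png')[140:270,230:430],None,fx=3,fy=3); b=cv2.resize(cv2.imread('pics/s6.png')[220:350,120:320],None,fx=1.6,fy=1.6)
b=cv2.copyMakeBorder(b,0,0,0,a.shape[1]-b.shape[1],0); cv2.imwrite('pics/c5.png',np.vstack([a,b]))
E
```

```text
13.75 [493.29, 222.36, 121.07] [0.9661, 0.925, 0.2413, 0.4361, -1.9945, 1.5573] [1.8087, 1.0118, -0.8781] [-1.1  0.5 -3. ] 60.06002251448105
```

View pics/c5.png

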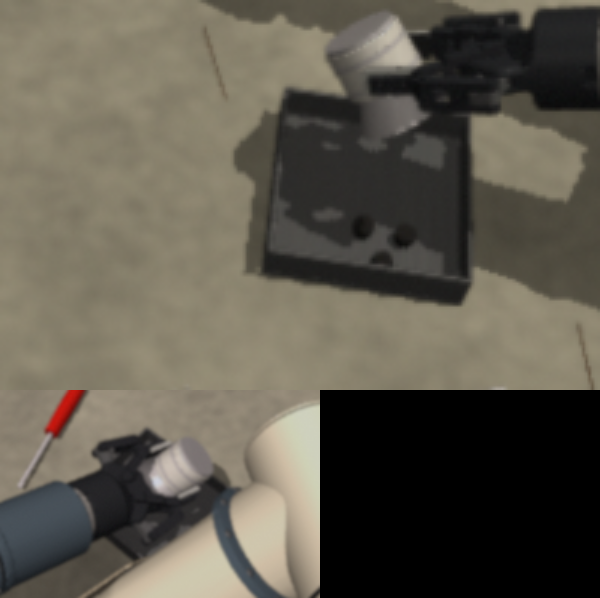

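All three feet lie in the tray (crop (362,227), (403,236), (381,258)). I'll roll the lens back upright and work out the lens axis relative to the TCP.

Request:
move_arm(linear=[[1,0,-1],[0,0,0],[0,0,0],[0,0,0],[0,0,0],[0,0,0],[0,0,0],[0,0,0],[0,0,0],[0,0,0],[0,0,0],[0,0,0],[0,0,0],[0,0,0],[0,0,0],[0,0,0],[0,0,0],[0,0,0],[0,0,0],[0,0,0]], twist=[[0,0,5],[0,0,7],[0,0,7],[0,0,7],[0,0,7],[0,0,7],[0,0,7],[0,0,7],[0,0,7],[0,0,7],[0,0,7],[0,0,7],[0,0,7],[0,0,7],[0,0,7],[0,0,7],[0,0,7],[0,0,7],[0,0,7],[0,0,7]], claw=[0.7,0.7,0.7,0.7,0.7,0.7,0.7,0.7,0.7,0.7,0.7,0.7,0.7,0.7,0.7,0.7,0.7,0.7,0.7,0.7])

```text
time_s: 15.52
position: [493.9, 223.6, 120.6]
ee_rot: [1.553, -1.3, 0.676]
ft_force: [0.6, -0.8, -3.3]
grip_width: 60.0
```

Request:
move_arm(linear=[[0,0,0],[0,0,0],[0,0,0],[0,0,0],[0,0,0],[0,0,0]], twist=[[0,0,7],[0,0,7],[0,0,7],[0,0,0],[0,0,0],[0,0,0]], claw=[0.7,0.7,0.7,0.7,0.7,0.7])

```text
time_s: 16.02
position: [493.9, 223.5, 120.6]
ee_rot: [1.331, -1.595, 0.897]
ft_force: [0.9, 0.3, -3.1]
grip_width: 59.8
```

```bash
python3 - <<'E'
from plan import *
s=st(); Rt=rot(s['ee_rot']); print(Rt.round(3))
# lens axis from w4 rim (lens stood upright on bench then)
d=load('w4.png'); obs=np.array([[167,192],[338,190],[253,141],[200,151],[308,151]])
a=np.linspace(0,2*np.pi,721)
def res(v):
    c=proj(d,np.c_[v[0]+38*np.cos(a),v[1]+38*np.sin(a),np.full(721,76.)])
    return [np.hypot(*(c-o).T).min() for o in obs]
from scipy.optimize import minimize
m=minimize(lambda v:np.sum(np.square(res(v))),[536.5,-14],method='Nelder-Mead'); print('lens',m.x.round(1),np.round(res(m.x),1))
d=grab('wrist','w5.png'); cv2.imwrite('pics/c6.png',d['img'][:,:,::-1])
T=tp((469.5,-150),60,12,-100,22); print(T[0])
E
```

```text
16.0167 [493.92, 223.54, 120.59] [0.9663, 0.9278, 0.2461, 0.4363, -1.9963, -1.213] [1.331, -1.5953, 0.8965] [ 0.9  0.3 -3.1] 59.83900790136113
[[-0.071 -0.984 -0.161]
 [-0.374  0.176 -0.91 ]
 [ 0.925 -0.005 -0.381]]
lens [537.2 -15.2] [4.1 4.5 2.2 1.  0.5]
[ 467.56795456 -160.95717418   55.50472088]
```

View pics/c6.png

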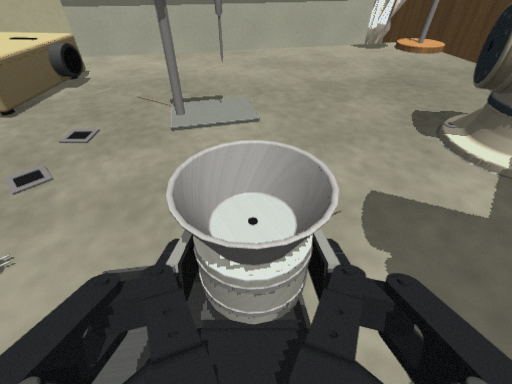

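The cup is empty and the lens sits in the grip exactly as before, so it hasn't slipped. Next I'll carry it toward the stand.

```bash
python3 - <<'E'
from plan import *
s=st(); Rt=rot(s['ee_rot'])
# final orientation that makes lens vertical same as grasp orientation
Rg=R.from_rotvec([1.3293,-1.5982,.8998]).as_matrix()
plan((np.array([468,-140.3,71.8]),Rg),20); print((Rt.T@np.array([0,0,-28.])).round(1),(Rt.T@np.array([0,-106,0])).round(1))
E
```

```text
16.0667 [493.89, 223.58, 120.59] [0.9663, 0.9278, 0.2461, 0.4363, -1.9963, -1.2137] [1.3306, -1.5958, 0.8969] [-0.4 -0.3 -2.2] 59.98708736457309
twist/row deg [0.0, -0.0, 0.01] maxvel 0.7 margin 0.49 [ 0.54  0.67 -0.6   0.79 -1.39 -1.35]
[[4.6, -1.9, 17.7], [4.6, -1.9, 17.7], [4.6, -1.9, 17.7], [4.6, -1.9, 17.7], [4.6, -1.9, 17.7], [4.6, -1.9, 17.7], [4.6, -1.9, 17.7], [4.6, -1.9, 17.7], [4.6, -1.9, 17.7], [4.6, -1.9, 17.7], [4.6, -1.9, 17.7], [4.6, -1.9, 17.7], [4.6, -1.9, 17.7], [4.6, -1.9, 17.7], [4.6, -1.9, 17.7], [4.6, -1.9, 17.7], [4.6, -1.9, 17.7], [4.6, -1.9, 17.7], [4.6, -1.9, 17.7], [4.6, -1.9, 17.7]]
[-25.9   0.1  10.7] [ 39.7 -18.7  96.5]
```

Request:
move_arm(linear=[[4.6,-1.9,17.7],[4.6,-1.9,17.7],[4.6,-1.9,17.7],[4.6,-1.9,17.7],[4.6,-1.9,17.7],[4.6,-1.9,17.7],[4.6,-1.9,17.7],[4.6,-1.9,17.7],[4.6,-1.9,17.7],[4.6,-1.9,17.7],[4.6,-1.9,17.7],[4.6,-1.9,17.7],[4.6,-1.9,17.7],[4.6,-1.9,17.7],[4.6,-1.9,17.7],[4.6,-1.9,17.7],[4.6,-1.9,17.7],[4.6,-1.9,17.7],[4.6,-1.9,17.7],[4.6,-1.9,17.7]], twist=[[0,0,0],[0,0,0],[0,0,0],[0,0,0],[0,0,0],[0,0,0],[0,0,0],[0,0,0],[0,0,0],[0,0,0],[0,0,0],[0,0,0],[0,0,0],[0,0,0],[0,0,0],[0,0,0],[0,0,0],[0,0,0],[0,0,0],[0,0,0]], claw=[0.7,0.7,0.7,0.7,0.7,0.7,0.7,0.7,0.7,0.7,0.7,0.7,0.7,0.7,0.7,0.7,0.7,0.7,0.7,0.7])

```text
time_s: 17.73
position: [467.8, -140.4, 71.2]
ee_rot: [1.331, -1.597, 0.898]
ft_force: [0.8, -0.5, -2.9]
grip_width: 60.2
```

Request:
move_arm(linear=[[-6.5,0,2.7],[-6.5,0,2.7],[-6.5,0,2.7],[-6.4,0,2.6],[0,0,0],[0,0,0]], twist=[[0,0,0],[0,0,0],[0,0,0],[0,0,0],[0,0,0],[0,0,0]], claw=[0.7,0.7,0.7,0.7,0.7,0.7])

```text
time_s: 18.23
position: [467.9, -139.4, 42.7]
ee_rot: [1.329, -1.596, 0.899]
ft_force: [-0.3, 0.7, -2.6]
grip_width: 60.2
```

```bash
python3 - <<'E'
from plan import *
s=st(); Rg=R.from_rotvec([1.3293,-1.5982,.8998]).as_matrix()
a=cv2.resize(grab('scene','x1.png')['img'][85:215,110:250,::-1],None,fx=2.9,fy=2.9,interpolation=3)
b=cv2.resize(grab('side','x2.png')['img'][85:230,270:400,::-1],None,fx=2.6,fy=2.6,interpolation=3)
H=max(a.shape[0],b.shape[0]); f=lambda m:cv2.copyMakeBorder(m,0,H-m.shape[0],0,0,0)
cv2.imwrite('pics/c7.png',np.hstack([f(a),f(b)])); print(a.shape,b.shape)
plan((np.array([468,-246.3,44]),Rg),14)
E
```

```text
18.2333 [467.9, -139.41, 42.75] [0.5416, 0.7162, -0.602, 0.7963, -1.3525, -1.3841] [1.3295, -1.5964, 0.899] [-0.3  0.7 -2.6] 60.226046104887565
(377, 406, 3) (377, 338, 3)
twist/row deg [0.0, -0.0, 0.0] maxvel 0.23 margin 0.37 [ 0.31  0.68 -0.72  1.04 -1.26 -1.42]
[[2.9, -1.4, 6.9], [2.9, -1.4, 6.9], [2.9, -1.4, 6.9], [2.9, -1.4, 6.9], [2.9, -1.4, 6.9], [2.9, -1.4, 6.9], [2.9, -1.4, 6.9], [2.9, -1.4, 6.9], [2.9, -1.4, 6.9], [2.9, -1.4, 6.9], [2.9, -1.4, 6.9], [2.9, -1.4, 6.9], [2.9, -1.4, 6.9], [2.9, -1.4, 6.9]]
```

View pics/c7.png

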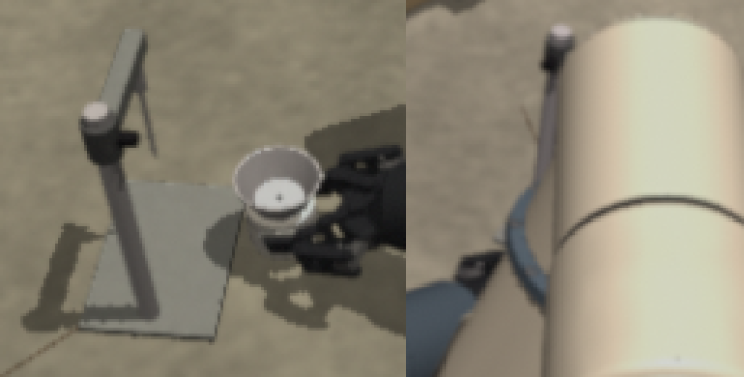

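```bash
python3 - <<'E'
from plan import *
d=load('x1.png'); c=lambda u,v:(u/2.9+110,v/2.9+85)
print('rim',atz(d,*c(277.5,178),92).round(1),'dot',atz(d,*c(279,197),66).round(1),'needle',atz(d,*c(154,156),102).round(1))
# initial dot-based / wrist: dot in w5 & needle in w5 wrist view
w=load('w5.png'); s=np.array([493.9,223.5,120.6]); fz=120.6-26.8
print('wrist dot',atz(w,253,221,fz+50).round(1)-s,'needle w5',atz(w,221.5,61,102).round(1))
# detect dark dot in w5
g=cv2.cvtColor(cv2.imread('pics/w5.png'),6)[205:238,235:272].astype(float); m=g<90; v,u=np.nonzero(m); print('dot px',u.mean()+235,v.mean()+205,m.sum())
E
```

```text
rim [ 472. -129.   92.] dot [ 470.3 -130.2   66. ] needle [ 470.5 -236.5  102. ]
wrist dot [ 0.9  8.7 23.2] needle w5 [ 472.2 -235.   102. ]
dot px 252.41176470588235 220.7450980392157 51
```

Request:
move_arm(linear=[[2.8,-1.3,7.0],[2.8,-1.3,7.0],[2.8,-1.3,7.0],[2.8,-1.3,7.0],[2.8,-1.3,7.0],[2.8,-1.3,7.0],[2.8,-1.3,7.0],[2.8,-1.3,7.0],[2.8,-1.3,7.0],[2.8,-1.3,7.0],[2.8,-1.3,7.0],[2.8,-1.3,7.0],[2.8,-1.3,6.0],[1.0,-0.5,3.5],[0,0,0],[0,0,0]], twist=[[0,0,0],[0,0,0],[0,0,0],[0,0,0],[0,0,0],[0,0,0],[0,0,0],[0,0,0],[0,0,0],[0,0,0],[0,0,0],[0,0,0],[0,0,0],[0,0,0],[0,0,0],[0,0,0]], claw=[0.7,0.7,0.7,0.7,0.7,0.7,0.7,0.7,0.7,0.7,0.7,0.7,0.7,0.7,0.7,0.7])

```text
time_s: 19.67
position: [466.8, -242.3, 42.2]
ee_rot: [1.328, -1.598, 0.899]
ft_force: [0.3, -0.1, -2.8]
grip_width: 60.0
```

```bash
python3 - <<'E'
from plan import *
s=st(); Rg=R.from_rotvec([1.3293,-1.5982,.8998]).as_matrix()
d=grab('wrist','w6.png'); grab('scene','x3.png'); grab('side','x4.png')
q=plan((np.array([467.4,-245.9,40]),Rg),5)
plan((np.array([467.4,-245.9,34.8]),Rg),5)
a=cv2.imread('pics/w6.png')[30:290,130:390]; b=cv2.resize(cv2.imread('pics/x3.png')[85:215,110:240],None,fx=4,fy=4,interpolation=3)
a=cv2.resize(a,(520,520)); 
cv2.imwrite('pics/c8.png',cv2.resize(np.hstack([a,b]),(800,400)))
E
```

```text
19.6667 [466.85, -242.29, 42.2] [0.3158, 0.6815, -0.718, 1.0255, -1.265, -1.4211] [1.3284, -1.5982, 0.8985] [ 0.3 -0.1 -2.8] 60.00306094599564
twist/row deg [0.01, -0.0, 0.01] maxvel 0.06 margin 0.37 [ 0.31  0.69 -0.72  1.04 -1.26 -1.43]
[[-0.1, -0.2, 0.9], [-0.1, -0.2, 0.9], [-0.1, -0.2, 0.9], [-0.1, -0.2, 0.9], [-0.1, -0.2, 0.9]]
twist/row deg [0.01, -0.0, 0.01] maxvel 0.08 margin 0.36 [ 0.31  0.7  -0.73  1.04 -1.25 -1.44]
[[-1.1, -0.2, 1.3], [-1.1, -0.2, 1.3], [-1.1, -0.2, 1.3], [-1.1, -0.2, 1.3], [-1.1, -0.2, 1.3]]
```

View pics/c8.png

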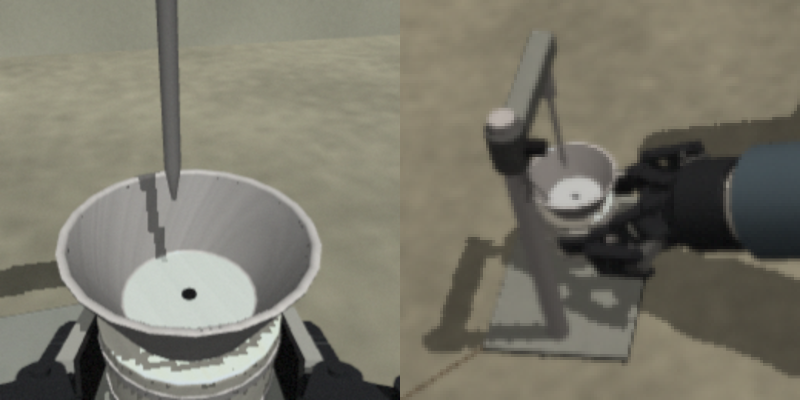

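```bash
python3 - <<'E'
from plan import *
w=load('w6.png'); d=load('x3.png')
for c,n,o in ((w,(174/1.538+130,198/1.538+30),(189/1.538+130,294/1.538+30)),(d,(163/3.077+110,161/3.077+85),(175/3.077+110,196/3.077+85))):
    a=atz(c,*n,102);b=atz(c,*o,65.4); print('needle',a.round(1),'dot',b.round(1),'need to move',(a-b).round(1))
def tri(pa,pb):
    M=np.zeros((3,3));b=np.zeros(3)
    for c,p in ((w,pa),(d,pb)):
        o,r=ray(c,*p); r/=np.linalg.norm(r); Q=np.eye(3)-np.outer(r,r); M+=Q;b+=Q@o
    return np.linalg.solve(M,b).round(1)
print('tri needle',tri((243.1,158.7),(163,137.3)),'dot',tri((252.9,221.2),(166.9,148.7)))
E
```

```text
needle [ 471.4 -234.8  102. ] dot [ 467.8 -233.5   65.4] need to move [ 3.6 -1.3 36.6]
needle [ 465.6 -238.1  102. ] dot [ 469.4 -232.8   65.4] need to move [-3.8 -5.3 36.6]
tri needle [ 470.  -235.8  103.7] dot [ 467.9 -233.7   64.4]
```

Request:
move_arm(linear=[[0.3,-1.2,0.8],[0.3,-1.1,0.7],[0,0,0],[-1.1,0,0.5],[-1.1,0,0.5],[-1.1,0,0.5],[-1.1,0,0.5],[-1.1,0,0.4],[0,0,0],[0,0,0]], twist=[[0,0,0],[0,0,0],[0,0,0],[0,0,0],[0,0,0],[0,0,0],[0,0,0],[0,0,0],[0,0,0],[0,0,0]], claw=[0.7,0.7,0.7,0.7,0.7,0.7,0.7,0.7,0.7,0.7])

```text
time_s: 20.65
position: [468.9, -244.2, 36.1]
ee_rot: [1.329, -1.598, 0.899]
ft_force: [-0.4, 0.5, -3.0]
grip_width: 60.0
```

Request:
move_arm(linear=[[-0.5,0,0.2],[-0.5,0,0.2],[0,0,0]], twist=[[0,0,0],[0,0,0],[0,0,0]], claw=[0.7,0.7,0.7])

```text
time_s: 20.9
position: [468.9, -244.2, 35.1]
ee_rot: [1.329, -1.598, 0.899]
ft_force: [-0.5, 0.5, -3.0]
grip_width: 60.5
```

Request:
move_arm(linear=[[-0.5,0,0.2],[0,0,0]], twist=[[0,0,0],[0,0,0]], claw=[0.7,0.7])

```text
time_s: 21.07
position: [468.9, -244.3, 34.9]
ee_rot: [1.328, -1.598, 0.899]
ft_force: [0.5, 0.7, -0.3]
grip_width: 60.5
```

Request:
move_arm(linear=[[-0.3,0,0.1],[0,0,0]], twist=[[0,0,0],[0,0,0]], claw=[0.7,0.7])

```text
time_s: 21.23
position: [468.9, -244.3, 34.8]
ee_rot: [1.328, -1.597, 0.9]
ft_force: [-0.7, 1.9, 1.7]
grip_width: 60.3
```

Request:
move_arm(linear=[[0,0,0],[0,0,0],[0,0,0],[0,0,0],[0,0,0],[0,0,0],[0,0,0],[0,0,0],[0,0,0],[0,0,0]], twist=[[0,0,0],[0,0,0],[0,0,0],[0,0,0],[0,0,0],[0,0,0],[0,0,0],[0,0,0],[0,0,0],[0,0,0]], claw=[0.3,0.25,0.2,0.15,0.1,0,0,0,0,0], grip_force=20)

```text
time_s: 22.07
position: [468.9, -244.2, 34.2]
ee_rot: [1.329, -1.598, 0.899]
ft_force: [-0.3, -0.2, 0.1]
grip_width: 84.9
```

```bash
python3 - <<'E'
from plan import *
st(); d=grab('wrist','w7.png'); grab('scene','x5.png')
g=cv2.cvtColor(cv2.imread('pics/w7.png'),6)[150:260,215:300].astype(int)
m=((g<70)*255).astype('uint8'); n,_,s,c=cv2.connectedComponentsWithStats(m)
for i in range(1,n):
    if 25<s[i,4]<120: print('dot?',c[i]+[215,150],s[i,4],atz(d,*(c[i]+[215,150]),58).round(1))
E
```

```text
22.0667 [468.89, -244.22, 34.24] [0.3083, 0.6975, -0.7165, 1.0368, -1.2565, -1.4334] [1.3286, -1.5981, 0.8986] [-0.3 -0.2  0.1] 84.8905790467576
dot? [252.34 221.06] 50 [ 470.2 -235.    58. ]
```

Request:
move_arm(linear=[[0,0,-4],[0,0,-8],[0,0,-12],[0,0,-15],[0,0,-15],[0,0,-15],[0,0,-15],[0,0,-15],[0,0,-15],[0,0,-15],[0,0,-8],[0,0,0],[0,0,0]], twist=[[0,0,0],[0,0,0],[0,0,0],[0,0,0],[0,0,0],[0,0,0],[0,0,0],[0,0,0],[0,0,0],[0,0,0],[0,0,0],[0,0,0],[0,0,0]], claw=[0,0,0,0,0,0,0,0,0,0,0,0,0])

```text
time_s: 23.25
position: [490.9, -119.1, 86.3]
ee_rot: [1.329, -1.598, 0.899]
ft_force: [-0.3, -0.0, 0.1]
grip_width: 85.4
```

```bash
python3 - <<'E'
from plan import *
st(); d=grab('wrist','w8.png'); e=grab('scene','x6.png')
for f,c,r in (('w8.png',d,25),('x6.png',e,8)):
    im=cv2.cvtColor(cv2.imread('pics/'+f),6).astype(int)
    p=proj(c,[[470.2,-235,58]])[0]; n=proj(c,[[470,-235.8,102],[470,-235.8,130]]); print(f,'pred dot',p.round(1),'pred needle',n.round(1).tolist())
    u,v=p.round().astype(int); g=im[v-r//2:v+r//2+1,u-r:u+r+1]; k=np.unravel_index(g.argmin(),g.shape); print(' darkest',g.min(),k[1]+u-r,k[0]+v-r//2)
    u,v=n[1].round().astype(int); print(' row130',v,u-7,im[v,u-7:u+8])
    u0=int(n[0][0].round()); 
    for vv in range(int(n[0][1])-5,int(n[0][1])+6): print(vv,u0-5,im[vv,u0-5:u0+6])
E
```

```text
23.25 [490.93, -119.12, 86.31] [0.5566, 0.6764, -0.504, 0.7656, -1.4529, -1.29] [1.3293, -1.5981, 0.8987] [-0.3 -0.   0.1] 85.38658947822864
w8.png pred dot [252.3 164.2] pred needle [[252.0, 122.2], [251.7, 90.2]]
 darkest 49 276 170
 row130 90 245 [146 145 119  85  91  97  96 105 146 148 147 144 142 143 148]
117 247 [138 130  87  89  94 112 139 140 136 138 139]
118 247 [136 140  83  96  90 116 139 140 140 138 140]
119 247 [138 136  96  94  89 129 138 137 139 140 141]
120 247 [136 137 107  94  92 138 141 138 139 141 137]
121 247 [135 133  99  88  93 133 138 139 139 140 138]
122 247 [135 133 118  88  96 133 136 136 138 139 137]
123 247 [135 135 137  95 107 134 136 139 141 141 138]
124 247 [171 174 174 166 167 175 174 178 175 177 177]
125 247 [183 179 183 178 175 178 179 178 175 179 181]
126 247 [161 159 161 155 153 159 157 156 154 157 157]
127 247 [155 157 153 152 152 155 154 154 156 155 153]
x6.png pred dot [166.4 150.8] pred needle [[163.4, 138.7], [161.6, 130.6]]
 darkest 51 171 155
 row130 131 155 [ 32  33  61 103 122 112  87  91 116 129 129 131 133 135 134]
133 158 [ 99 125 123 103  87 117 135 136 137 137 138]
134 158 [112 133 137 117  95 146 175 162 151 154 158]
135 158 [143 164 168 130  90 103 124 126 123 123 123]
136 158 [161 134 131 113  88  89 110 120 119 118 117]
137 158 [133 127 125 121 100  91 109 118 118 117 116]
138 158 [127 127 125 123 109  99 110 118 117 117 116]
139 158 [126 127 125 124 120 109 110 118 118 116 116]
140 158 [126 126 126 123 122 120 120 119 119 117 115]
141 158 [127 126 125 124 123 122 121 120 120 117 116]
142 158 [127 126 124 123 122 123 123 121 120 119 115]
143 158 [127 126 126 124 123 124 123 123 121 119 117]
```

```bash
python3 - <<'E'
from plan import *
for f,p,r in (('w8.png',(252,164),9),('x6.png',(166,151),4)):
    im=cv2.cvtColor(cv2.imread('pics/'+f),6).astype(int); u,v=p; g=im[v-r:v+r+1,u-r:u+r+1]; w=np.clip(np.median(g)-30-g,0,None); Y,X=np.mgrid[-r:r+1,-r:r+1]
    print(f,g.min(),w.sum(),(w*X).sum()/w.sum()+u,(w*Y).sum()/w.sum()+v)
    q=((w*X).sum()/w.sum()+u,(w*Y).sum()/w.sum()+v); print(atz(load(f),*q,58).round(1))
im=cv2.imread('pics/x6.png')[165:245,315:395]; g=cv2.cvtColor(im,6); m=((g<28)*255).astype('uint8')
n,_,s,c=cv2.connectedComponentsWithStats(m); print([(c[i].round(1)+[315,165],s[i,4],atz(load('x6.png'),*(c[i]+[315,165]),10).round()) for i in range(1,n) if 5<s[i,4]<200])
a=cv2.imread('pics/scene0.png');b=cv2.imread('pics/x6.png')
for nm,(u0,u1,v0,v1) in dict(mounts=(145,235,245,300),driver=(285,400,262,300)).items():
    d=cv2.absdiff(a,b)[v0:v1,u0:u1].max(2); print(nm,(d>40).sum())
E
```

```text
w8.png 56 10951.0 252.00830974340244 169.25349283170488
[ 472.  -226.7   58. ]
x6.png 60 656.0 167.3734756097561 154.5762195121951
[ 482.5 -229.2   58. ]
[(array([328.1, 170. ]), np.int32(20), array([434., 184.,  10.])), (array([384. , 205.9]), np.int32(54), array([530., 326.,  10.])), (array([350. , 217.3]), np.int32(10), array([576., 241.,  10.])), (array([363.4, 220. ]), np.int32(12), array([580., 273.,  10.]))]
mounts 0
driver 0
```

```bash
python3 - <<'E'
from plan import *
c=load('w8.png'); im=cv2.cvtColor(cv2.imread('pics/w8.png'),6).astype(int)
print(proj(c,[[470.2,-273,84],[470.2,-197,84],[508.2,-235,84],[432.2,-235,84],[470.2,-235,58]]).round(1))
print('col256',im[118:200,256]); v=int(proj(c,[[470.2,-235,84]])[0,1]); print('row',v); print(195,im[v,195:215]);print(290,im[v,290:315])
E
```

```text
[[245.6 122.7]
 [260.3 163.5]
 [210.6 144.7]
 [291.9 136.9]
 [252.3 164.2]]
col256 [138 140 141 140 139 141 177 179 157 155 155 154 151 155 155 153 155 155
 153 149 147 147 151 150 147 150 149 150 149 150 147 147 147 148 154 189
 205 203 203 202 204 203 204 204 202 187 158 107  58  61  57  60  61  60
  62  62  58  62  62  61  61  63  59  60  90 114 181 216 215 208 165 131
 123 124 143 134 106 103 112 102 109 125]
row 140
195 [136 134 136 137 135 135 135 134 138 135 135 135 134 134 135 133 132 137
 176 183]
290 [166 183 157 127 124 124 125 124 123 127 128 129 130 127 134 134 137 135
 133 134 135 133 133 133 135]
```

```bash
python3 -c "
from h import *
st(); print(bot.close_job())"
```

```text
23.35 [490.34, -120.04, 86.21] [0.5553, 0.6765, -0.5051, 0.7657, -1.4529, -1.2899] [1.328, -1.5974, 0.8976] [ 0.2 -0.3 -0.3] 85.62451952780378
the job is handed in; nothing more can be done
None
```

I tipped all three feet into the tray, set the lens upright on the base plate under the needle, let go, backed off and handed the job in at 23.4 s. The hand-in reports no verdict.

**Feet:** After tipping, the scene picture showed all three in the tray, and the wrist picture showed the hood empty.

**Lens:** The highest vertical force reading while setting it down was about 2 N. After the arm backed off, the rim matched an upright lens at (470.2, -235.0) mm to within about 2 px. The needle estimates were between about 469 and 471.5 mm in x and near -235.5 mm in y. That puts the centring error at about 1–2 mm, against 8 mm allowed.

**Bystanders:** The picture areas holding the mounts, bulb and screwdriver showed no change from the start.

**Checks that failed or disagreed:**
- My first attempt to tilt the tool hit joint limits, so I fitted the arm's kinematics and gripped the lens from the other side.
- One scene reading of the needle tip differed from the others by about 5 mm in x and 2 mm in y, because the tip was unclear against the hood. I did not use it.
- The last attempt to find the mark at the hood's centre failed because the rim hid it, so I checked the rim edges instead.
- I used all 12 picture views before letting go, so the checks after that were on pixel values only, and I did not look at the feet again after that.

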